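# Lower the drilled press board over the rod of the copper-flattening jig

## Task

Take the press board that has a hole in one end and lower it, level and gently (do not let it drop down the rod), over the upright rod of the flattening jig until it lies flat on the stack of copper blanks, pointing along the jig's block. Let go and leave the board without a hole where it lies.

Things in the scene. Friction and masses are not known exactly. Their poses are not given: they have to be found in the camera images.
- press_board: Pale wooden board 230 (x) x 60 (y) x 20 mm, about 0.35 kg, flat on the bench, with a 32 mm through hole 90 mm from its middle towards +x. On the middle of its top a wooden grip block 60 (x) x 24 (y) x 50 mm high, to pinch across the 24 mm from above (grip's top 70 mm above the underside; it balances there). Origin: centre of the underside; x along the board to the hole end, z up.
- hole (a point): Centre of the press board's hole, level with the board's underside: 90 mm along the board's +x from its origin.
- jig: Fixed brown wooden block 270 (x) x 80 (y) x 40 mm high, a stack of copper blanks 240 x 54 x 6 mm centred on it (top 46 mm above the bench). A 14 mm steel rod stands on the centre line 90 mm from the middle towards +x, its top 170 mm above the bench, the last 14 mm tapering to 6 mm. Origin: centre of the block's underside; x to the rod, z up. A board in place has its middle over the block's.
- plain_board: Press board of the same size, wood and grip but with no hole: not to be used. It lies on the other side of the jig from the drilled one; either may be on the left. Origin: centre of the underside; x along the board, z up.
Things that resemble listed ones, but are neither listed nor needed, are in the scene too. What is shaped like the press_board but green is not meant.

How it is judged:
On the way:
1. the board is lowered, not dropped: for 0.2 s its hole is round the rod (within 16 mm), below the rod's top and over 10 mm above the stack, tilted under 15 degrees (z of hole in the frame of jig between 0.056 and 0.168 m and x of hole in the frame of jig between 0.074 and 0.106 m and y of hole in the frame of jig between -0.016 and 0.016 m and angle between press_board's own z axis and vertical below 0.26 rad), for 0.2 s.
At the end, for the whole second after the job is handed in: Drilled board at rest on the rod (hole centre within 14 mm of the rod's axis along and across the jig), flat on the copper (underside within 6 mm of its top, tilt under 5 deg), along the block within 15 deg, middles within 40 mm; the plain board within 30 mm of its start (x of hole in the frame of jig between 0.076 and 0.104 m and y of hole in the frame of jig between -0.014 and 0.014 m and z of press_board in the frame of jig between 0.04 and 0.052 m and angle between press_board's own z axis and vertical below 0.09 rad and angle between the x axis of press_board and the x axis of jig, either way round below 0.26 rad and horizontal distance between press_board and jig below 0.04 m and linear speed of press_board below 0.02 m/s and distance of plain_board from where it was at the start of the episode below 0.03 m); the robot touches nothing.
It fails at once if the board without a hole is moved by more than 30 mm (distance of plain_board from where it was at the start of the episode above 0.03 m).
It also fails if it takes over 51 s, if anything falls off the work surface, if the arm or the gripper's body presses on something with over 40 N, if the wrist force passes 120 N, or if a joint passes its speed limit or range.

## Robot

A 6-joint arm with a two-finger parallel gripper is mounted at the origin on the work surface. World frame = base frame: x ahead of the robot, y to its left, z up, the work surface at z = 0. Lengths are in m, angles in rad, forces in N, time in s.
With the tool pointing down it reaches from about 0.35 to 0.725 m from the base axis. Payload 6 kg.
Tool frame: the origin (TCP) lies between the finger pads; the fingertips stand 11 mm ahead of it and the grasp point (between the pads) lies 8 mm behind it; z points along the fingers, y is the direction in which the jaws open and shut (so a half turn about z gives the same grasp; the last joint's range is limited). The gripper opens to 85 mm and grips with 20 to 120 N. Pads are 22 mm wide; open, the fingers measure 114 mm over their backs; the gripper's body (76 mm by 85 mm) begins 54 mm behind the grasp point. The pads swing forward as they close: fully open they stand 13 mm farther back than shut.
Start: joints at [1.612, 0.04, 0.085, 0, -1.615, -0.334], TCP at [0.173, 0.574, 0.242] pointing down, gripper open.
Joint ranges: [-2.56, 2.56], [-1.29, 2.01], [-1.08, 1.49], [-3.29, 1.98], [-2.81, -0.18], [-2.99, 2.99]. Speed limits (rad/s): [2.57, 2.57, 3.01, 3.14, 3.14, 3.14].

## Interface

Orientations are given as a rotation vector (axis times angle).
In Python, from cell import r, eyes gives the robot as it stands.
- The arm moves only by the tool jog_arm, never from a script. Its argument "series" is one flat list of numbers, 4 for each row, row after row: the shift along the tool's x, y, z as a fraction of full scale, then the turn about the tool's z as a fraction of full scale. A call has 1 to 12 rows; each row is the pose to reach, as a shift and turn from the pose commanded when the call began, along the tool's axes at that moment, turning the shorter way round; what a row does not reach only later rows make up. Full scale, the value 1, is 30 cm for a shift and 2 pi rad for a turn. A row lasts 1/12 s, in which the tool goes at most 41.7 mm and 7.16 degrees, less where a joint would pass 70% of its speed; a pose out of reach is approached as far as the arm can. A call with a number of a shift or a turn outside -1 to 1 is refused whole. A call with a gripper value outside its range is refused whole. "jaw" is the opening, from 0 (shut) to 1 (fully open), set as the call begins (left out, the last holds). The fingers move at their own pace and stop on an object; "grip_force" is the grip in N (left out, the last holds). Time passes only in rows, so rows that repeat a pose let the fingers close. It gives the time, the measured TCP pose, the force and the opening at its end, in the units of the state.
- r.sense(): the state, without advancing time (a new reading comes with each control period).
- eyes.grab_frame(name): name is "scene" or "top" or "wrist"; returns the picture (400x640x3 uint8, red, green, blue); there is no depth.
- eyes.calibration(name): a dict with "vfov" (degrees; the focal length in pixels is half the picture's height over the tangent of half this angle, whatever the lens; pixels are square), "cx", "cy" (the principal point, pixels), "origin" and "rotation" of the camera in the world. Camera axes: x right, y down, z forward; pixel columns grow to the right and rows downward; lengths in m; the calibration is good to about 2 mm. A picture is of the moment at which its call begins: read the wrist's pose just before it. calibration takes no time and is no camera call; for the wrist camera it gives the pose at the moment of the call.
- r.close_job(): hands the job in, once; it reports no verdict.
The state is a dict: "t": time; "joint_positions": joint angles; "qvel": joint speeds; "effort": joint torques, N m; "ee_pos": TCP position; "tool_rot": TCP orientation; "wrist_force": force on the tool from outside, world axes, zero at the start; "ft_torque": the same for the moment, N m; "finger_gap": finger opening in m.
Only numpy, scipy, OpenCV 4.12 (cv2) and the standard library are available. Lean on these libraries where they do the work, as an engineer would, in place of code of your own. Each camera call takes 0.05 s, during which the arm holds its last target.

## Working session

There is one attempt and no reset: what is moved stays moved. The work goes in short steps, Python scripts to look and compute and a tool call to move; the robot and the scene stay as the last step left them, time stands still between calls to the robot, and variables do not carry over. Pictures are saved under pics/ and viewed, and the job is handed in when it is done.

Besides the shell and the picture viewer there is one more tool, called as name(argument=value, ...) on one line, values as JSON. jog_arm: Moves the arm, as the interface text tells. Shift numbers are shares of 30 cm and turn numbers shares of 2 pi rad, none past 1 either way. Its arguments: {"type":"object","properties":{"series":{"type":"array"},"jaw":{"type":"number"},"grip_force":{"type":"number"}},"required":["series"]}

```bash
mkdir -p pics; ls
python3 - <<'E'
from cell import r, eyes
import cv2
s=r.sense(); print(s)
for n in ("scene","top","wrist"):
    c=eyes.calibration(n); print(n,c)
    im=eyes.grab_frame(n); cv2.imwrite(f"pics/{n}0.png",im[:,:,::-1])
E
```

```text
pics
{'t': 0.0, 'joint_positions': array([ 1.61166304e+00,  4.07899490e-02,  8.38085190e-02, -4.31743918e-04,
       -1.61547660e+00, -3.33666114e-01]), 'qvel': array([ 0.00130195,  0.00122759,  0.0005891 ,  0.00019943,  0.00015272,
       -0.00107439]), 'effort': array([ 4.77789545e-04, -3.68201280e+01,  3.47423494e+01,  6.93263814e+00,
       -5.34650870e-03, -8.11328732e-06]), 'ee_pos': array([0.17304082, 0.57419195, 0.24129622]), 'tool_rot': array([ 3.10629577e+00, -4.58007773e-01, -1.79637622e-04]), 'wrist_force': array([-0.53424523,  0.28626905,  0.27289698]), 'ft_torque': array([0.01546945, 0.02224923, 0.03381448]), 'finger_gap': 0.08540212268458677}
scene {'vfov': 51.77644725469504, 'cx': 324.8656775755391, 'cy': 205.0806719118758, 'origin': array([ 1.13998613, -0.08677943,  0.88072059]), 'rotation': array([-1.86194609, -1.73486261,  0.62710071])}
top {'vfov': 52.23220572971804, 'cx': 317.91094051953615, 'cy': 201.36560077286444, 'origin': array([ 0.2805401 , -0.01261406,  1.19879644]), 'rotation': array([-2.180462  ,  2.17614659, -0.11047673])}
wrist {'vfov': 63.560066658094115, 'cx': 321.1458403737092, 'cy': 195.8036744718154, 'origin': array([0.24852478, 0.55095698, 0.37353978]), 'rotation': array([ 1.74643516, -2.35134818, -0.37133194])}
```

View pics/scene0.png

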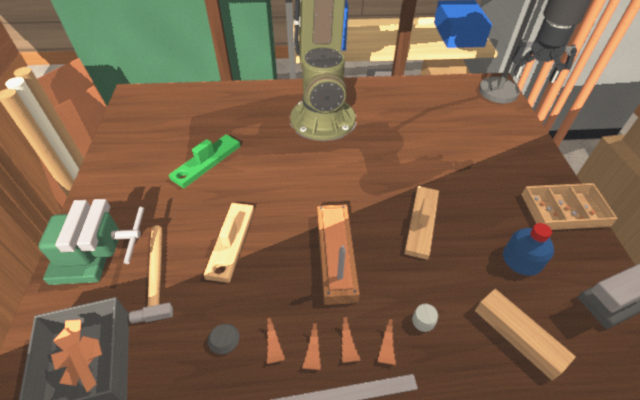

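View pics/top0.png

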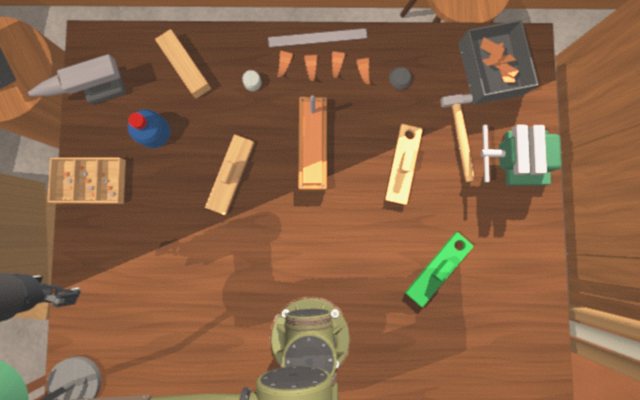

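View pics/wrist0.png

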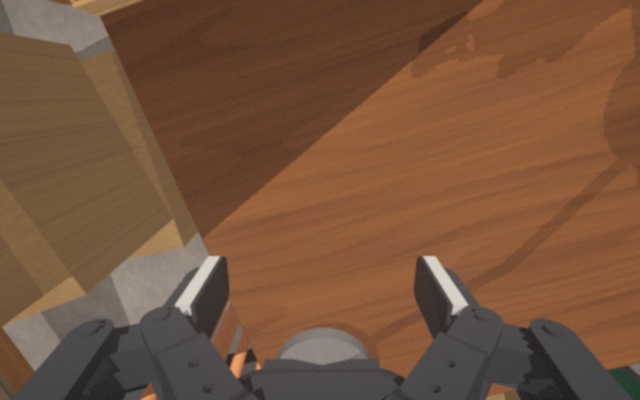

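The top view shows the drilled pale board at about (405,165) with its hole at (409,133). The jig is at (313,143) with the rod near (312,104), and the plain board is at (230,175). A green decoy lies at (440,270). Next I'll mask these and zoom in.

```bash
cat > h.py <<'E'
import numpy as np, cv2
from scipy.spatial.transform import Rotation as R
from cell import r, eyes
def ray(c,uv,H=400):
    f=H/2/np.tan(np.radians(c['vfov'])/2)
    d=np.array([(uv[0]-c['cx'])/f,(uv[1]-c['cy'])/f,1.])
    d=R.from_rotvec(c['rotation']).as_matrix()@d
    return np.array(c['origin']),d/np.linalg.norm(d)
def onz(c,uv,z):
    o,d=ray(c,uv); return o+d*(z-o[2])/d[2]
def tri(c1,u1,c2,u2):
    o1,d1=ray(c1,u1);o2,d2=ray(c2,u2)
    A=np.stack([d1,-d2],1); t=np.linalg.lstsq(A,o2-o1,rcond=None)[0]
    a=o1+d1*t[0];b=o2+d2*t[1]
    return (a+b)/2,np.linalg.norm(a-b)
def proj(c,p,H=400):
    f=H/2/np.tan(np.radians(c['vfov'])/2)
    q=R.from_rotvec(c['rotation']).as_matrix().T@(np.array(p)-c['origin'])
    return q[:2]/q[2]*f+[c['cx'],c['cy']]
E
python3 - <<'E'
import cv2
t=cv2.imread('pics/top0.png');s=cv2.imread('pics/scene0.png')
a=cv2.resize(t[80:220,285:435],None,fx=5,fy=4.28,interpolation=cv2.INTER_CUBIC)
a=cv2.resize(t[85:220,285:435],None,fx=5,fy=5,interpolation=cv2.INTER_CUBIC)[:600];cv2.imwrite('pics/topz.png',a)
for n,im,(x0,y0,x1,y1) in (('tj',t,(285,85,345,205)),('tb',t,(375,110,435,220)),('sj',s,(300,190,375,310)),('sb',s,(190,190,270,290))):
    cv2.imwrite(f'pics/{n}.png',cv2.resize(im[y0:y1,x0:x1],None,fx=5,fy=5,interpolation=cv2.INTER_CUBIC))
a=[cv2.imread(f'pics/{n}.png') for n in('tj','tb')];
import numpy as np
for o,p in(('p1',('tj','tb')),('p2',('sj','sb'))):
    a=[cv2.imread(f'pics/{n}.png') for n in p];h=max(i.shape[0] for i in a)
    cv2.imwrite(f'pics/{o}.png',np.hstack([cv2.copyMakeBorder(i,0,h-i.shape[0],0,0,cv2.BORDER_CONSTANT) for i in a]))
E
```

```text
(no output)
```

View pics/p1.png

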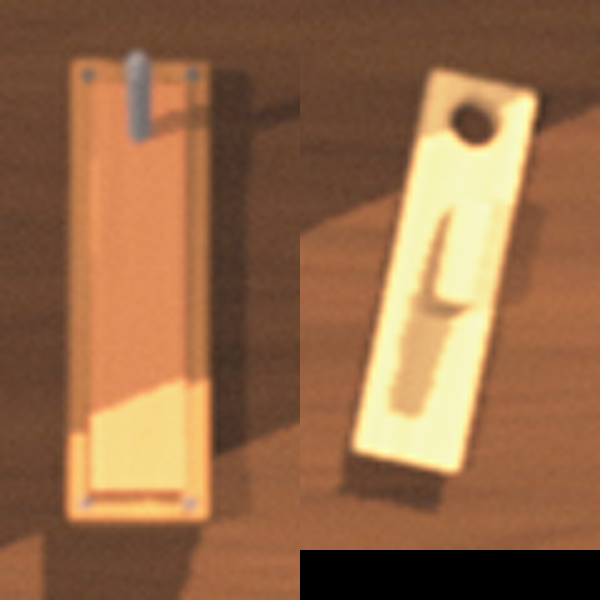

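View pics/p2.png

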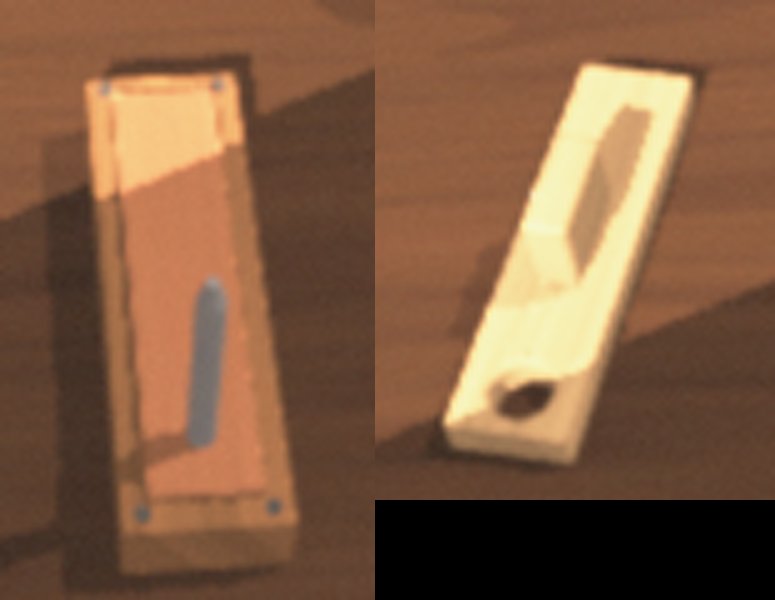

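In the top crop the rod tip is at (137,55), its base at (138,138) and the hole at (172,122). The scene crop shows the same features. I'll triangulate the corners, rod and hole from both views.

Run:
```python
from h import *
ct=eyes.calibration('top');cs=eyes.calibration('scene')
T=lambda x,y,o:((x+.5)/5-.5+o[0],(y+.5)/5-.5+o[1])
tj=(285,85);tb=(315,110) # tb crop: x offset 300/5=60 -> 375-60
sj=(300,190);sb=(115,190)
P={'rodtip':(T(137,55,tj),T(213,283,sj)),'rodbase':(T(138,138,tj),T(200,440,sj)),
'hole':(T(473,122,tb),T(523,397,sb)),
'bFarL':(T(432,68,tb),T(578,446,sb)),'bFarR':(T(540,93,tb),T(444,430,sb)),
'bNearL':(T(352,450,tb),T(693,80,sb)),'bNearR':(T(462,472,tb),T(582,64,sb)),
'jFarL':(T(70,60,tj),T(297,525,sj)),'jFarR':(T(210,60,tj),T(121,535,sj)),
'jNearL':(T(69,521,tj),T(235,73,sj)),'jNearR':(T(210,521,tj),T(88,79,sj)),
'screwFL':(T(88,75,tj),T(274,507,sj)),'screwFR':(T(193,75,tj),T(142,514,sj)),
'screwNL':(T(85,503,tj),T(217,86,sj)),'screwNR':(T(190,503,tj),T(105,89,sj)),
}
for k,(a,b) in P.items():
    p,e=tri(ct,a,cs,b); print(k,np.round(p,4),'miss',round(e,4))
q={k:tri(ct,*[v[0]],cs,v[1])[0] for k,v in P.items()}
b=[q['b'+k] for k in('FarL','FarR','NearL','NearR')]
print('board c',np.mean(b,0), np.linalg.norm(b[0]-b[1]),np.linalg.norm(b[0]-b[2]))
d=b[0]+b[1]-b[2]-b[3];print('yaw',np.degrees(np.arctan2(d[1],d[0])))
for z,n in((.02,('bFarL','bFarR','bNearL','bNearR','hole')),(.04,('screwFL','screwFR','screwNL','screwNR')),(.046,('rodbase',)),(.17,('rodtip',))):
  for k in n: print(k,'top',onz(ct,P[k][0],z)[:2].round(4),'scene',onz(cs,P[k][1],z)[:2].round(4))
```

```text
rodtip [ 0.6513 -0.0057  0.1707] miss 0.0006
rodbase [ 0.6489 -0.0056  0.0393] miss 0.0004
hole [ 0.5914 -0.2931  0.0156] miss 0.0007
bFarL [ 0.6227 -0.266   0.0198] miss 0.0053
bFarR [ 0.6083 -0.3306  0.0177] miss 0.0047
bNearL [ 0.3956 -0.2181  0.018 ] miss 0.0007
bNearR [ 0.3826 -0.28    0.0212] miss 0.0032
jFarL [0.6956 0.0341 0.0389] miss 0.0002
jFarR [ 0.6956 -0.0468  0.0401] miss 0.0019
jNearL [0.4243 0.0344 0.0381] miss 0.0027
jNearR [ 0.4244 -0.0457  0.0394] miss 0.004
screwFL [0.6863 0.0241 0.04  ] miss 0.0013
screwFR [ 0.6862 -0.0367  0.041 ] miss 0.0022
screwNL [0.4344 0.0243 0.0399] miss 0.0009
screwNR [ 0.4343 -0.0357  0.042 ] miss 0.001
board c [ 0.50232731 -0.27368652  0.01918432] 0.06619694065213401 0.23207347123068428
yaw -12.264911940815136
bFarL top [ 0.6228 -0.2687] scene [ 0.6232 -0.2633]
bFarR top [ 0.6079 -0.3324] scene [ 0.6101 -0.3275]
bNearL top [ 0.3954 -0.2181] scene [ 0.3974 -0.2174]
bNearR top [ 0.3827 -0.282 ] scene [ 0.3819 -0.2787]
hole top [ 0.5903 -0.2924] scene [ 0.5942 -0.2917]
screwFL top [0.6862 0.0234] scene [0.6864 0.0247]
screwFR top [ 0.6865 -0.0379] scene [ 0.6858 -0.0356]
screwNL top [0.4343 0.0239] scene [0.4345 0.0248]
screwNR top [ 0.4345 -0.0362] scene [ 0.4327 -0.0351]
rodbase top [ 0.6467 -0.0059] scene [ 0.6528 -0.0061]
rodtip top [ 0.6515 -0.006 ] scene [ 0.6509 -0.0053]
```

Triangulated heights match the given sizes: board top about 0.019, block top 0.040 and rod tip 0.171. The board centre is (0.502,-0.274) with yaw -12.3°, and the jig centre is (0.560,-0.006) with yaw 0 and the rod at (0.6505,-0.006). Now I'll move towards the board.

jog_arm(series=[0.02, 0.02, 0, 0, 0.08, 0.06, 0, 0, 0.16, 0.12, 0, 0, 0.25, 0.19, 0, 0, 0.35, 0.26, 0, 0, 0.45, 0.34, 0, 0, 0.55, 0.41, 0, 0, 0.64, 0.48, 0, 0, 0.72, 0.54, 0, 0, 0.78, 0.585, 0, 0, 0.8, 0.6, 0, 0, 0.8, 0.6, 0, 0], jaw=1)

```text
t: 1.15
ee_pos: [0.3518, 0.3313, 0.2426]
tool_rot: [-3.107, 0.462, -0.0]
wrist_force: [0.8, 0.8, -0.4]
finger_gap: 0.0855
```

jog_arm(series=[0.02, 0.03, 0, 0, 0.06, 0.1, 0, 0, 0.11, 0.19, 0, 0, 0.17, 0.29, 0, 0, 0.23, 0.39, 0, 0, 0.29, 0.49, 0, 0, 0.35, 0.59, 0, 0, 0.41, 0.69, 0, 0, 0.46, 0.78, 0, 0, 0.5, 0.85, 0, 0, 0.53, 0.89, 0, 0, 0.53, 0.89, 0, 0])

```text
t: 2.15
ee_pos: [0.4264, 0.0298, 0.2422]
tool_rot: [3.107, -0.461, -0.0]
wrist_force: [0.3, 0.6, -0.1]
finger_gap: 0.0855
```

jog_arm(series=[0.02, 0.03, 0, 0, 0.06, 0.1, 0, -0.002, 0.11, 0.19, 0, -0.004, 0.17, 0.29, 0, -0.006, 0.23, 0.39, 0, -0.008, 0.29, 0.49, 0, -0.01, 0.35, 0.59, 0, -0.0125, 0.41, 0.69, 0, -0.0125, 0.46, 0.78, 0, -0.0125, 0.5, 0.85, 0, -0.0125, 0.53, 0.89, 0, -0.0125, 0.53, 0.89, 0, -0.0125])

```text
t: 3.15
ee_pos: [0.5019, -0.2711, 0.2408]
tool_rot: [3.123, -0.338, -0.004]
wrist_force: [0.6, 1.2, -0.4]
finger_gap: 0.0858
```

Run:
```python
from h import *
s=r.sense(); print(s['t'],s['ee_pos'],s['tool_rot'],s['joint_positions'],s['qvel'])
c=eyes.calibration('wrist');print(c)
im=eyes.grab_frame('wrist');cv2.imwrite('pics/w1.png',im[:,:,::-1])
np.save('w1.npy',c,allow_pickle=True)
```

```text
3.15 [ 0.50194244 -0.27114519  0.2408454 ] [ 3.12334976 -0.33799497 -0.00400372] [-1.43582150e-01 -3.62295412e-02  5.65384706e-03  9.67098662e-05
 -1.61522674e+00  1.49879054e+00] [ 0.04369049 -0.04393621 -0.03271592 -0.01287605 -0.00757204 -0.03935226]
{'vfov': 63.560066658094115, 'cx': 321.1458403737092, 'cy': 195.8036744718154, 'origin': array([ 0.57927556, -0.28870419,  0.37279365]), 'rotation': array([ 1.83029667, -2.27472012, -0.36353685])}
```

View pics/w1.png

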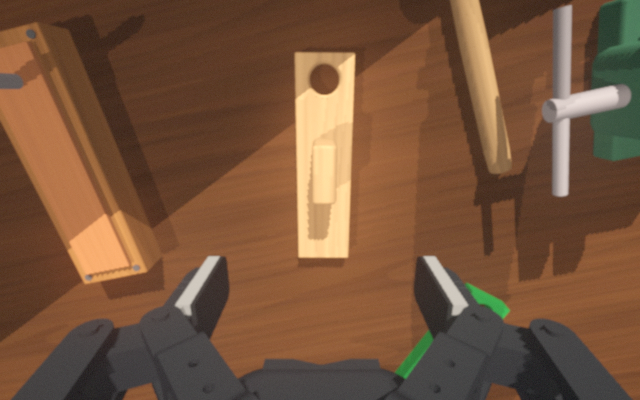

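The wrist image shows the drilled board upright, with corners near (295,53), (356,53), (349,258) and (299,258). The hole is at (324,79) and the grip top at about x 313–335, y 146–203. I'll zoom in and measure.

Run:
```python
from h import *
im=cv2.imread('pics/w1.png')
cv2.imwrite('pics/w1z.png',cv2.resize(im[40:190,270:390],None,fx=4,fy=4,interpolation=cv2.INTER_CUBIC))
cv2.imwrite('pics/w1y.png',cv2.resize(im[130:270,270:390],None,fx=4,fy=4,interpolation=cv2.INTER_CUBIC))
cv2.imwrite('pics/w1x.png',np.hstack([cv2.resize(im[40:190,280:370],None,fx=4,fy=4,interpolation=cv2.INTER_CUBIC),cv2.resize(im[130:280,280:370],None,fx=4,fy=4,interpolation=cv2.INTER_CUBIC)]))
hsv=cv2.cvtColor(im,cv2.COLOR_BGR2HSV)
m=np.zeros(im.shape[:2],np.uint8); L=cv2.cvtColor(im,cv2.COLOR_BGR2GRAY)
for y in (60,100,120,165,180,190,220,240): print(y,L[y,285:365:2])
```

```text
60 [ 71  74  70  69  82 150 172 175 175 170 167 166 168 169 167 162 156 152
 154 157 158 161 165 161 158 161 164 163 159 155 179 215 225 225 216 124
  69  69  68  69]
100 [ 77  78  80  81  85 163 218 223 223 219 214 216 218 219 219 218 219 220
 223 225 224 219 219 221 222 222 221 219 218 221 225 224 223 223 177 103
 104 103 101 107]
120 [ 86  88  87  92  90 141 217 222 221 218 214 218 221 221 219 220 222 223
 224 225 222 220 223 224 221 216 218 222 221 224 221 224 225 219 142 104
 105 100 103 100]
165 [115 116 113 113 116 121 202 223 222 221 217 218 219 186 205 222 223 221
 221 225 226 227 227 225 217 195 197 198 201 206 207 203 196 148 112 111
 112 111 108 110]
180 [115 113 114 118 116 112 188 224 224 222 218 217 188 167 196 215 219 221
 221 225 226 225 223 219 210 192 200 199 205 206 209 205 200 134 110 105
 107 115 117 113]
190 [114 112 112 113 113 116 183 222 223 221 217 196 168 167 196 216 219 220
 222 224 225 225 222 218 207 197 219 222 224 225 225 221 205 122 105 105
 104 111 115 113]
220 [106 109 110 110 110 111 154 218 223 222 219 197 166 167 163 157 162 164
 162 165 167 169 196 223 220 218 219 222 225 226 222 219 164 109 108 107
 111 119 117 114]
240 [111 111 108 111 109 112 134 215 223 222 220 220 217 217 214 205 203 205
 205 212 223 226 223 221 219 222 220 221 223 225 221 208 134 103 103 103
 111 112 112 111]
```

View pics/w1x.png

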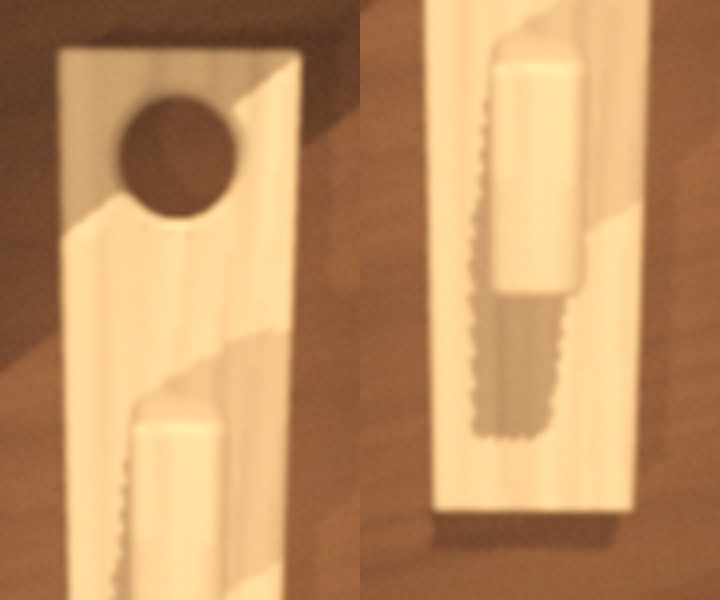

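Run:
```python
from h import *
cw=np.load('w1.npy',allow_pickle=True).item();ct=eyes.calibration('top')
A=lambda x,y:((x+.5)/4-.5+280,(y+.5)/4-.5+40); B=lambda x,y:((x+.5)/4-.5+280,(y+.5)/4-.5+130)
C={'FL':A(58,50),'FR':A(302,50),'NL':B(74,511),'NR':B(274,511)}
p={k:onz(cw,v,.02) for k,v in C.items()}
for k in p: print(k,p[k][:2].round(4))
c=np.mean(list(p.values()),0);print('c',c,'yaw L',[np.degrees(np.arctan2(*(p[a]-p[b])[1::-1])) for a,b in(('FL','NL'),('FR','NR'))],'len',np.linalg.norm(p['FL']-p['NL']),'w',np.linalg.norm(p['FL']-p['FR']),np.linalg.norm(p['NL']-p['NR']))
h=onz(cw,A(178,157),.02);print('hole',h, h-c)
G=[A(133,422),A(221,422),B(134,294),B(222,294)]
g=[onz(cw,v,.07) for v in G];print('grip',np.round(g,4),np.mean(g,0), np.linalg.norm(g[0]-g[2]),np.linalg.norm(g[0]-g[1]))
tb=(315,110);T=lambda x,y,o:((x+.5)/5-.5+o[0],(y+.5)/5-.5+o[1])
for k,t in (('FL',T(432,68,tb)),('FR',T(540,93,tb)),('NL',T(352,450,tb)),('NR',T(462,472,tb))): print(k,tri(cw,C[k],ct,t))
print('hole',tri(cw,A(178,157),ct,T(473,122,tb)))
# height of grip: from its 60mm length similarity
o=cw['origin'];print(R.from_rotvec(cw['rotation']).as_matrix()[:,2])
```

```text
FL [ 0.6199 -0.2702]
FR [ 0.6069 -0.33  ]
NL [ 0.3942 -0.2196]
NR [ 0.3811 -0.2795]
c [ 0.50051958 -0.27483323  0.02      ] yaw L [np.float64(-12.631510231131651), np.float64(-12.593353236466001)] len 0.2313252686721354 w 0.06121767048758226 0.06137157383490318
hole [ 0.58882511 -0.29426865  0.02      ] [ 0.08830552 -0.01943541  0.        ]
grip [[ 0.5325 -0.2708  0.07  ]
 [ 0.5281 -0.291   0.07  ]
 [ 0.4762 -0.2583  0.07  ]
 [ 0.4715 -0.2796  0.07  ]] [ 0.50207515 -0.27492163  0.07      ] 0.05775555282893357 0.02065642575239668
FL (array([ 0.62122271, -0.26935108,  0.02057065]), np.float64(0.003176683911863884))
FR (array([ 0.60575746, -0.32942929,  0.0291254 ]), np.float64(0.0012701730360446303))
NL (array([ 0.39493388, -0.21888746,  0.02035946]), np.float64(0.0018820448321869598))
NR (array([ 0.3827146 , -0.28038201,  0.02360833]), np.float64(0.0016245558391346292))
hole (array([ 0.58965993, -0.29341791,  0.01917074]), np.float64(0.0023715604003754936))
[-0.3053509   0.06594104 -0.949954  ]
```

jog_arm(series=[0, 0, 0.02, 0.0007, 0, 0.005, 0.06, 0.0007, 0, 0.01, 0.11, 0.0007, 0, 0.01, 0.17, 0.0007, 0, 0.01, 0.23, 0.0007, 0, 0.01, 0.28, 0.0007, 0, 0.01, 0.31, 0.0007, 0, 0.01, 0.33, 0.0007, 0, 0.01, 0.33, 0.0007, 0, 0.01, 0.33, 0.0007])

```text
t: 4.03
ee_pos: [0.5008, -0.273, 0.1438]
tool_rot: [3.122, -0.342, 0.001]
wrist_force: [-0.3, -0.5, -0.1]
finger_gap: 0.0853
```

Run:
```python
from h import *
s=r.sense(); print(s['t'],s['ee_pos'],s['tool_rot'],2*np.arctan2(s['tool_rot'][1],s['tool_rot'][0]))
c=eyes.calibration('wrist')
im=eyes.grab_frame('wrist');cv2.imwrite('pics/w2.png',im[:,:,::-1])
np.save('w2.npy',c,allow_pickle=True)
```

```text
4.0333 [ 0.50084848 -0.27295203  0.14381589] [ 3.12245229e+00 -3.41792470e-01  8.84685874e-04] -0.21805749997549792
```

View pics/w2.png

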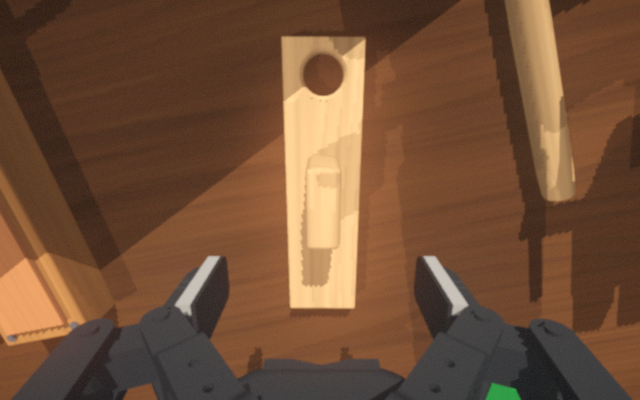

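The board is at y 38–308 in this view, its grip top spans about (307–340, 170–247), and it sits centred between the pads. I'll triangulate it against the first wrist view.

Run:
```python
from h import *
c1=np.load('w1.npy',allow_pickle=True).item();c2=np.load('w2.npy',allow_pickle=True).item()
im=cv2.imread('pics/w2.png')
cv2.imwrite('pics/w2z.png',cv2.resize(im[150:320,275:370],None,fx=3.5,fy=3.5,interpolation=cv2.INTER_CUBIC))
A=lambda x,y:((x+.5)/4-.5+280,(y+.5)/4-.5+40); B=lambda x,y:((x+.5)/4-.5+280,(y+.5)/4-.5+130)
for n,a,b in (('gNL',B(134,294),(306.5,247.5)),('gNR',B(222,294),(339.5,247.5)),('gFL',A(133,422),(307,171)),('gFR',A(221,422),(340,171)),('bFL',A(58,50),(282,37)),('bFR',A(302,50),(366,37)),('bNL',B(74,511),(290.5,308)),('bNR',B(274,511),(355,308)),('hole',A(178,157),(323.5,75))):
    print(n,tri(c1,a,c2,b), onz(c2,b,.07 if n[0]=='g' else .02))
```

```text
gNL (array([ 0.47508782, -0.257608  ,  0.06648871]), np.float64(0.0006276929234636341)) [ 0.47692531 -0.25787538  0.07      ]
gNR (array([ 0.47029   , -0.28003287,  0.06683012]), np.float64(0.0010019729110796558)) [ 0.47185899 -0.28068301  0.07      ]
gFL (array([ 0.53493227, -0.27218772,  0.08675309]), np.float64(0.000860402703187585)) [ 0.53093268 -0.27097559  0.07      ]
gFR (array([ 0.53198704, -0.29136215,  0.09292347]), np.float64(0.0010888242939429364)) [ 0.52625346 -0.29206896  0.07      ]
bFL (array([ 0.62176902, -0.26986919,  0.00587998]), np.float64(0.0009295112338590847)) [ 0.61965493 -0.27135197  0.02      ]
bFR (array([ 0.60660946, -0.32998259,  0.02124808]), np.float64(0.0004052831980877501)) [ 0.60660062 -0.33031298  0.02      ]
bNL (array([ 0.39274006, -0.21959349,  0.01755129]), np.float64(0.0010154508669367275)) [ 0.39430052 -0.22073109  0.02      ]
bNR (array([ 0.38075535, -0.27972384,  0.01948576]), np.float64(0.00037958041856152764)) [ 0.38113336 -0.27993436  0.02      ]
hole (array([ 0.58988617, -0.29529962, -0.02061554]), np.float64(0.0007844171611974199)) [ 0.58819023 -0.29499435  0.02      ]
```

View pics/w2z.png

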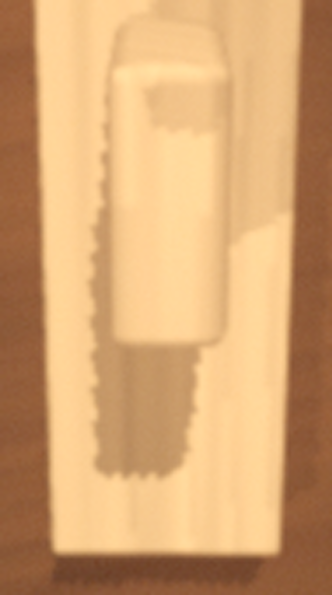

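jog_arm(series=[0, 0.007, 0.02, 0, 0, 0.007, 0.07, 0, 0, 0.007, 0.13, 0, 0, 0.007, 0.19, 0, 0, 0.007, 0.24, 0, 0, 0.007, 0.28, 0, 0, 0.007, 0.31, 0, 0, 0.007, 0.325, 0, 0, 0.007, 0.333, 0, 0, 0.007, 0.333, 0, 0, 0.007, 0.333, 0])

```text
t: 5.0
ee_pos: [0.5007, -0.2754, 0.0443]
tool_rot: [3.122, -0.343, 0.002]
wrist_force: [0.3, -0.4, 0.4]
finger_gap: 0.0852
```

jog_arm(series=[0, 0, 0, 0, 0, 0, 0, 0, 0, 0, 0, 0, 0, 0, 0, 0, 0, 0, 0, 0, 0, 0, 0, 0, 0, 0, 0, 0, 0, 0, 0, 0, 0, 0, 0, 0, 0, 0, 0, 0], jaw=0, grip_force=60)

```text
t: 5.83
ee_pos: [0.5004, -0.2752, 0.0437]
tool_rot: [3.123, -0.343, 0.001]
wrist_force: [0.1, 1.3, 1.9]
finger_gap: 0.0238
```

Run:
```python
from h import *
s=r.sense(); print(s['t'],s['ee_pos'],s['tool_rot'],2*np.arctan2(s['tool_rot'][1],s['tool_rot'][0]),s['finger_gap'],s['wrist_force'])
im=eyes.grab_frame('wrist');cv2.imwrite('pics/w3.png',im[:,:,::-1])
```

```text
5.8333 [ 0.50038416 -0.27519351  0.04368927] [ 3.12270465e+00 -3.42588664e-01  5.49840428e-04] -0.21854390413708902 0.02378636612172711 [0.11149569 1.34157116 1.85063576]
```

View pics/w3.png

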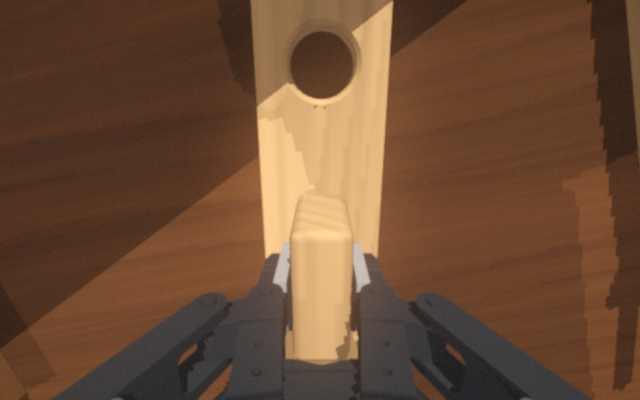

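The grip is held at a 23.8 mm gap. Next is the lift.

jog_arm(series=[0, 0, -0.01, 0, 0, 0, -0.04, 0, 0, 0, -0.09, 0, 0, 0, -0.16, 0, 0, 0, -0.24, 0, 0, 0, -0.33, 0, 0, 0, -0.42, 0, 0, 0, -0.51, 0, 0, 0, -0.58, 0, 0, 0, -0.63, 0, 0, 0, -0.66, 0, 0, 0, -0.67, 0])

```text
t: 6.88
ee_pos: [0.5004, -0.2753, 0.2459]
tool_rot: [3.123, -0.343, 0.003]
wrist_force: [0.2, -0.4, -4.6]
finger_gap: 0.0234
```

jog_arm(series=[0, -0.02, 0, 0, 0, -0.07, 0, -0.002, 0, -0.15, 0, -0.005, 0, -0.25, 0, -0.01, 0, -0.36, 0, -0.014, 0, -0.47, 0, -0.018, 0, -0.58, 0, -0.022, 0, -0.69, 0, -0.026, 0, -0.79, 0, -0.03, 0, -0.87, 0, -0.034, 0, -0.91, 0, -0.0348, 0, -0.92, 0, -0.0348])

```text
t: 7.88
ee_pos: [0.5598, -0.0034, 0.2424]
tool_rot: [3.141, 0.004, -0.005]
wrist_force: [-0.1, -0.9, -5.4]
finger_gap: 0.0234
```

Run:
```python
from h import *
s=r.sense(); print(s['t'],s['ee_pos'],s['tool_rot'],2*np.arctan2(s['tool_rot'][1],s['tool_rot'][0]),s['finger_gap'],s['wrist_force'],s['ft_torque'])
for n in('wrist','top','scene'):
    c=eyes.calibration(n); im=eyes.grab_frame(n);cv2.imwrite(f'pics/{n}4.png',im[:,:,::-1])
    np.save(f'{n}4.npy',c,allow_pickle=True)
s=r.sense();print(s['ee_pos'],s['tool_rot'])
```

```text
7.8833 [ 0.55978812 -0.00344966  0.24238997] [ 3.14144899  0.00402404 -0.00482357] 0.002561897800078882 0.023404038858737212 [-0.08275216 -0.89252559 -5.42035548] [-0.11140145 -0.04335822 -0.03743657]
[ 0.55973252 -0.00607627  0.24359842] [ 3.14090585e+00 -4.05555099e-04 -2.37066958e-03]
```

View pics/wrist4.png

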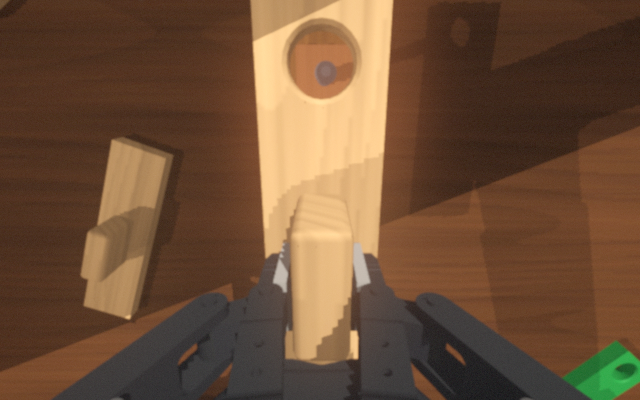

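View pics/scene4.png

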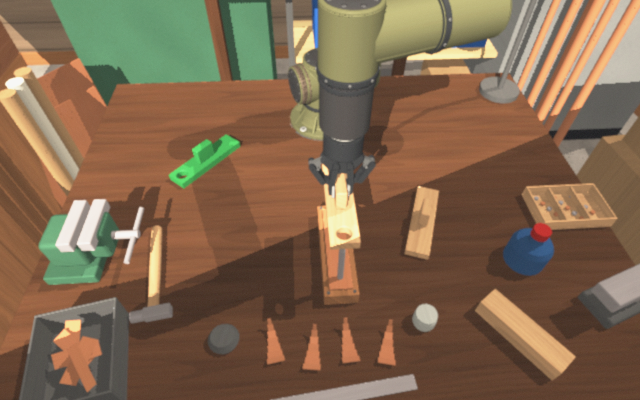

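View pics/top4.png

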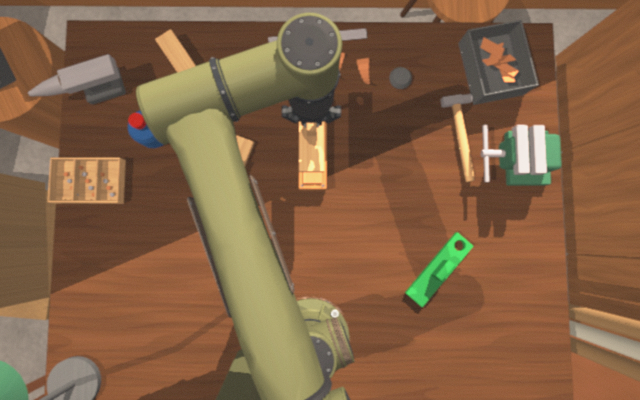

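The rod shows through the hole, at (326,72) against a hole centre of about (323,61). I'll take a settled frame and measure both.

Run:
```python
from h import *
s=r.sense(); print(s['t'],s['ee_pos'],s['tool_rot'])
c=eyes.calibration('wrist'); im=eyes.grab_frame('wrist')[:,:,::-1].copy();cv2.imwrite('pics/w5.png',im);np.save('w5.npy',c,allow_pickle=True)
cv2.imwrite('pics/w5z.png',cv2.resize(im[0:125,240:400],None,fx=4.8,fy=4.8,interpolation=cv2.INTER_CUBIC))
for z in(.02,.0): pass
tip=proj(c,(.6505,-.0058,.170));base=proj(c,(.6505,-.0058,.046));print('expected rod tip px',tip,'base',base)
zb=s['ee_pos'][2]-.0437
print('expected hole top px',proj(c,(s['ee_pos'][0]+.0905,s['ee_pos'][1],zb+.02)),'bottom',proj(c,(s['ee_pos'][0]+.0905,s['ee_pos'][1],zb)))
```

```text
8.0333 [ 0.55973252 -0.00607627  0.24359842] [ 3.14090585e+00 -4.05555099e-04 -2.37066958e-03]
expected rod tip px [319.37900153  69.18400569] base [319.89576885  77.09484742]
expected hole top px [319.55204137  63.00056763] bottom [319.68981965  66.1370187 ]
```

View pics/w5z.png

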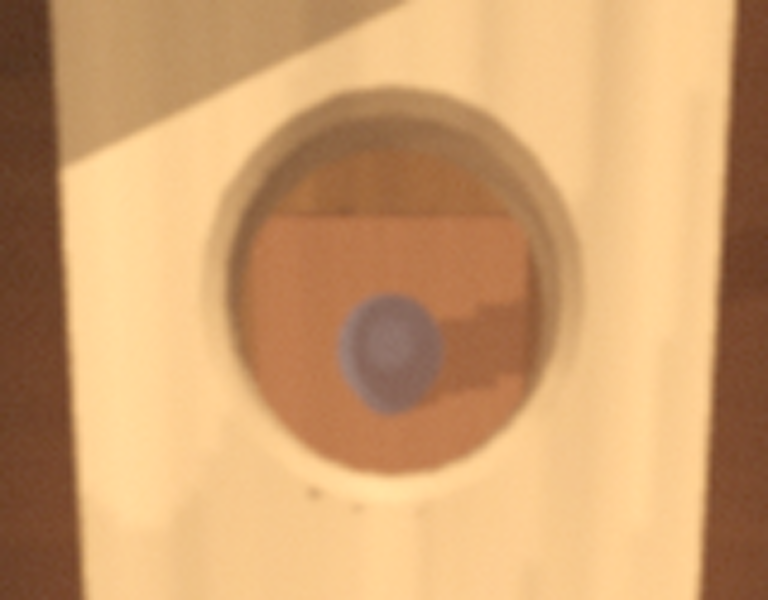

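Relative to the rod the hole sits about 2 mm too far forward and is aligned laterally, against a 9 mm radial clearance. I'll correct by 1.5 mm and lower partway.

jog_arm(series=[-0.003, 0, 0, 0, -0.005, 0, 0.005, 0, -0.005, 0, 0.02, 0, -0.005, 0, 0.045, 0, -0.005, 0, 0.075, 0, -0.005, 0, 0.105, 0, -0.005, 0, 0.135, 0, -0.005, 0, 0.16, 0, -0.005, 0, 0.18, 0, -0.005, 0, 0.19, 0, -0.005, 0, 0.19, 0, -0.005, 0, 0.19, 0])

```text
t: 9.08
ee_pos: [0.5587, -0.0058, 0.1877]
tool_rot: [3.141, 0.0, 0.001]
wrist_force: [-0.6, 0.4, -3.5]
finger_gap: 0.0235
```

Run:
```python
from h import *
s=r.sense(); print(s['t'],s['ee_pos'],s['tool_rot'],s['wrist_force'],s['finger_gap'])
im=eyes.grab_frame('wrist')[:,:,::-1].copy();im2=eyes.grab_frame('scene')[:,:,::-1]
cv2.imwrite('pics/w6.png',np.hstack([im[:200,200:440],cv2.resize(im2[140:320,280:400],None,fx=3,fy=3)[:200*1,:]]) if 0 else im)
cv2.imwrite('pics/s6.png',cv2.resize(im2[150:310,280:400],None,fx=3.5,fy=3.5,interpolation=cv2.INTER_CUBIC))
```

```text
9.0833 [ 0.55871788 -0.00582979  0.18765664] [3.14127721e+00 3.36437374e-05 5.45669499e-04] [-0.58952293  0.42064431 -3.46337047] 0.023516807694549068
```

View pics/w6.png

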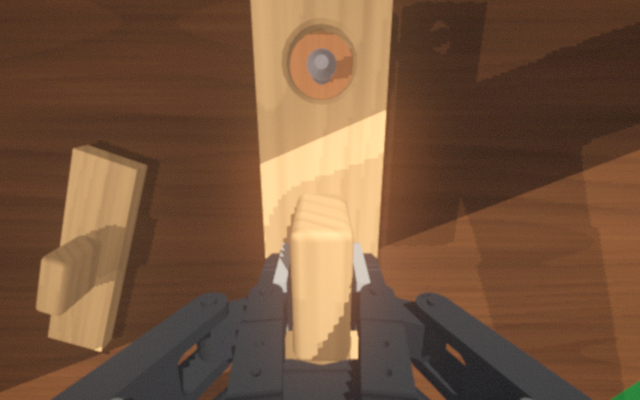

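View pics/s6.png

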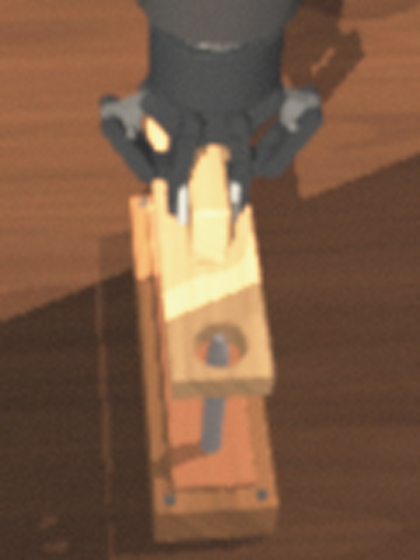

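The rod tip at (322,66) is inside the hole at (321,62), so they are aligned to about 2 mm. I'll lower further and stop about 6 mm above the stack.

jog_arm(series=[0, 0, 0.005, 0, 0, 0, 0.02, 0, -0.002, 0, 0.045, 0, -0.003, 0, 0.08, 0, -0.003, 0, 0.12, 0, -0.003, 0, 0.16, 0, -0.003, 0, 0.2, 0, -0.003, 0, 0.24, 0, -0.003, 0, 0.27, 0, -0.003, 0, 0.29, 0, -0.003, 0, 0.3, 0, -0.003, 0, 0.3, 0])

```text
t: 10.18
ee_pos: [0.5575, -0.0058, 0.0967]
tool_rot: [3.141, 0.0, -0.002]
wrist_force: [-0.1, -0.9, -3.3]
finger_gap: 0.0233
```

Run:
```python
from h import *
s=r.sense(); print(s['t'],s['ee_pos'],s['tool_rot'],s['wrist_force'],s['finger_gap'])
im=eyes.grab_frame('wrist')[:,:,::-1].copy();cv2.imwrite('pics/w7.png',im)
print(r.sense()['ee_pos'])
```

```text
10.1833 [ 0.55745858 -0.00583533  0.09670116] [ 3.14118123e+00  3.76082327e-05 -1.50725732e-03] [-0.10640458 -0.90913955 -3.28027054] 0.023289622918682917
[ 0.55780551 -0.00583096  0.09750816]
```

View pics/w7.png

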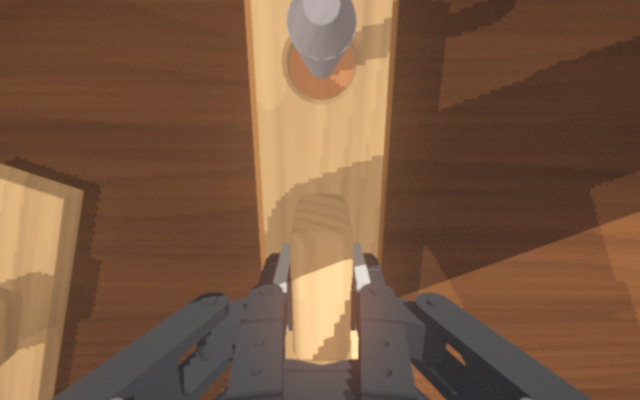

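jog_arm(series=[0, 0, 0.004, 0, 0, 0, 0.008, 0, 0, 0, 0.012, 0, 0, 0, 0.016, 0, 0, 0, 0.02, 0, 0, 0, 0.023, 0, 0, 0, 0.025, 0, 0, 0, 0.025, 0, 0, 0, 0.025, 0, 0, 0, 0.025, 0])

```text
t: 11.07
ee_pos: [0.5577, -0.0058, 0.09]
tool_rot: [3.142, -0.0, 0.0]
wrist_force: [-0.6, -0.6, -3.1]
finger_gap: 0.0231
```

Run:
```python
from h import *
s=r.sense(); print(s['t'],s['ee_pos'],s['wrist_force'],s['ft_torque'],s['finger_gap'])
im=eyes.grab_frame('scene')[:,:,::-1].copy();cv2.imwrite('pics/s8.png',cv2.resize(im[170:310,280:400],None,fx=4,fy=4,interpolation=cv2.INTER_CUBIC))
```

```text
11.0667 [ 0.55771498 -0.00577833  0.08995052] [-0.57376289 -0.61781504 -3.07523366] [-0.03716866 -0.00207863 -0.0047235 ] 0.023073487270233763
```

View pics/s8.png

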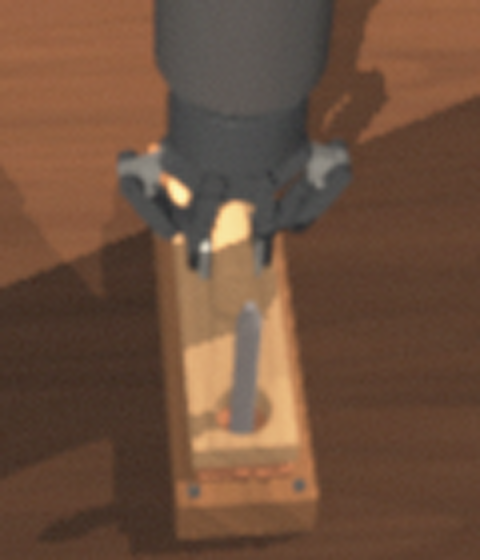

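The board is almost on the stack and the weight is still carried at -3.1 N, so I'll edge down until there is contact.

jog_arm(series=[0, 0, 0.002, 0, 0, 0, 0.004, 0, 0, 0, 0.005, 0, 0, 0, 0.005, 0, 0, 0, 0.005, 0])

```text
t: 11.53
ee_pos: [0.5579, -0.0058, 0.0897]
tool_rot: [3.141, 0.0, 0.001]
wrist_force: [-4.4, 1.9, 4.4]
finger_gap: 0.0236
```

Contact is confirmed at +4.4 N, so I'll release.

jog_arm(series=[0, 0, 0, 0, 0, 0, 0, 0, 0, 0, 0, 0, 0, 0, 0, 0, 0, 0, 0, 0, 0, 0, 0, 0, 0, 0, 0, 0, 0, 0, 0, 0], jaw=1)

```text
t: 12.2
ee_pos: [0.5577, -0.0058, 0.0884]
tool_rot: [3.141, -0.0, 0.0]
wrist_force: [0.5, 0.9, -0.2]
finger_gap: 0.0856
```

jog_arm(series=[0, 0, -0.01, 0, 0, 0, -0.04, 0, 0, 0, -0.09, 0, 0, 0, -0.16, 0, 0, 0, -0.24, 0, 0, 0, -0.32, 0, 0, 0, -0.4, 0, 0, 0, -0.46, 0, 0, 0, -0.5, 0, 0, 0, -0.5, 0])

```text
t: 13.03
ee_pos: [0.5587, -0.0059, 0.2423]
tool_rot: [-3.141, 0.0, -0.009]
wrist_force: [-0.0, -0.5, 0.9]
finger_gap: 0.0852
```

Run:
```python
from h import *
s=r.sense(); print(s['t'],s['ee_pos'],s['wrist_force'],s['finger_gap'])
c=eyes.calibration('wrist');np.save('w9.npy',c,allow_pickle=True)
im=eyes.grab_frame('wrist')[:,:,::-1].copy();cv2.imwrite('pics/w9.png',im)
im=eyes.grab_frame('scene')[:,:,::-1].copy();cv2.imwrite('pics/s9.png',im)
cv2.imwrite('pics/s9z.png',cv2.resize(im[180:310,290:440],None,fx=4,fy=4,interpolation=cv2.INTER_CUBIC))
```

```text
13.0333 [ 0.55868899 -0.0058622   0.24230279] [-0.02949834 -0.49059645  0.86003675] 0.08518486643158762
```

View pics/w9.png

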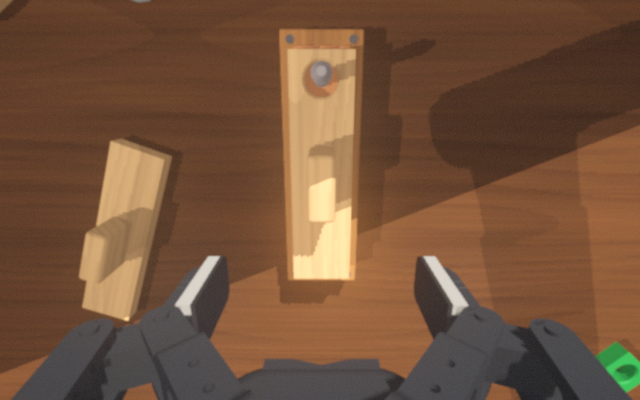

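View pics/s9z.png

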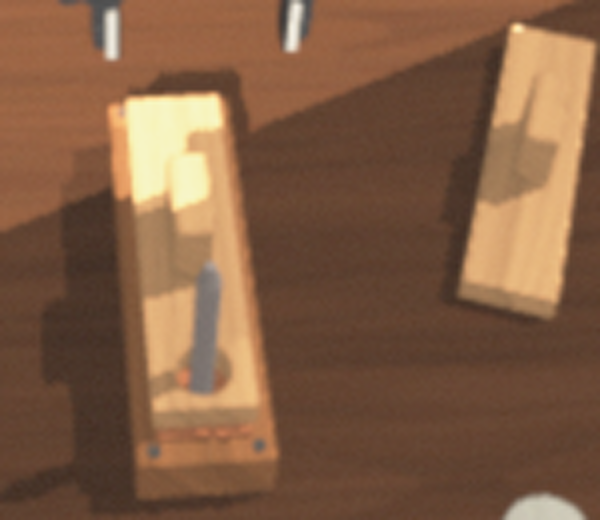

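The board lies on the jig with the rod at (321,72) through its hole, and the plain board looks undisturbed. One numeric check follows.

Run:
```python
from h import *
c=np.load('w9.npy',allow_pickle=True).item();cs=eyes.calibration('scene')
w=[(287.5,48),(357,48),(292,279.5),(350,279.5)]
p=[onz(c,u,.066) for u in w];print(np.round(p,4));m=np.mean(p,0);print('centre',m)
d=p[0]+p[1]-p[2]-p[3];print('yaw',np.degrees(np.arctan2(d[1],d[0])),'len',np.linalg.norm(p[0]-p[2]),'wid',np.linalg.norm(p[0]-p[1]))
S=lambda x,y:((x+.5)/4-.5+290,(y+.5)/4-.5+180)
s=[S(258,407),S(153,413),S(222,93),S(128,97)]
t=[tri(c,a,cs,b) for a,b in zip([w[0],w[1],w[2],w[3]],s)]
for x in t: print(x[0].round(4),round(x[1],4))
print('holecentre offset from rod (w/ board centre+90mm):',m[0]+.09-.6505,m[1]+.0058)
```

```text
[[ 0.6739  0.023   0.066 ]
 [ 0.6739 -0.0379  0.066 ]
 [ 0.4416  0.0255  0.066 ]
 [ 0.4416 -0.0381  0.066 ]]
centre [ 0.55774674 -0.00688294  0.066     ]
yaw -0.2808396719498567 len 0.23227842099884496 wid 0.06089643252300105
[0.6743 0.0237 0.0624] 0.0007
[ 0.6745 -0.0368  0.0637] 0.0028
[0.4386 0.0275 0.0609] 0.0031
[ 0.4501 -0.0354  0.0768] 0.0041
holecentre offset from rod (w/ board centre+90mm): -0.0027532594850564474 -0.0010829394188704242
```

Run:
```python
from h import *
s=r.sense();print(s['t'],s['qvel'].round(3),s['wrist_force'])
print(r.close_job())
```

```text
13.1333 [ 0.     0.014 -0.033 -0.007  0.004 -0.   ] [-0.2903693   0.0618932  -0.90026451]
the job is handed in; nothing more can be done
None
```

I lowered the drilled press board over the jig's rod and set it on the copper stack. I released it, raised the gripper clear, and handed the job in at about 13 s of the 51 s allowed. No verdict was reported.

**How it went:** I gripped the board across its wooden grip block and carried it level. I lowered it in steps until the wrist force reached +4.4 N, then let go.

**Last checks before hand-in:**
- **Position:** the board's middle is at (0.558, -0.007) m and the jig's at (0.560, -0.006) m. The hole centre is about 3 mm along and 1 mm across from the rod's axis.
- **Direction:** the board lies about 0.3° off the jig's direction.
- **Height:** at the hole end, two views put the board's top at 0.062–0.064 m, against 0.066 m expected. At the near end they gave 0.061 and 0.077 m, with rays missing each other by 3–4 mm. I put that down to blurry corners there, because the contact height and the pictures both show the board flat.
- **Plain board:** it was never touched and looks undisturbed in the pictures. I did not re-measure its position.

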